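# Peel the top tray off a clinging stack and present it over the free wheel

### The job

The three nested octagonal trays cling together: take hold of the top one at one of its cut corners and peel it off by raising that corner until the tray leans clearly (about 10 degrees or more) while the opposite corner still sits on the tray below, so that the rest of the stack stays where it is. Then hold the tray level over the middle of the banding wheel that has no vase on it, its underside about 6 cm above the wheel, and finish there, still holding it steady in the gripper. Leave the rest of the stack, the vase and everything else where they are.

Things in the scene. Friction and masses are not known exactly. Their poses are not given: they have to be found in the camera images.
- tray: TOP tray of a stack of three alike: octagonal (square with cut corners) white plastic tray, 150 mm over the flats, 162 over the cut corners, 54 high, about 0.26 kg. Upright rim walls 6 mm thick from 20 to 54 mm above the underside; below that it steps in by 13 mm to a foot that nests in the tray below. Inside: ledge 13 mm wide at 25 mm, floor 6 mm thick. Origin: centre of underside, z up
- corner1 (a point): on tray: middle of the rim's top edge (mid-wall) at the cut corner towards its (+x,+y) diagonal, 78 mm from its centre, 54 mm above its underside. The cut-corner wall is a flat 50 mm wide facing out along the diagonal, open inside (29 mm deep to the ledge) and outside for a finger each. Outside, only 34 mm below the rim belong to the top tray: lower down is the tray below, flush with it
- corner2 (a point): same at the (-x,+y) cut corner. Under every cut corner a small hidden spring lug in the rim of the tray below holds the top tray's foot and lets go once that corner has risen about 10 mm: all four pulled at once come close to lifting the whole stack, or do lift it
- corner3 (a point): same at the (-x,-y) cut corner. Lifting corner 1 means turning tray and gripper together about corner 3's seat (on the rim of the tray below, 34 mm under the corner point), and so on for the others; the foot has 3 mm or more of play all round in the rim below
- corner4 (a point): same at the (+x,-y) cut corner
- stack: the rest of the stack, one loose body of 1.2 kg: round plaster bat 240 mm across, 20 thick, with two trays stuck on it, rim 108 mm above the table. Origin: centre of the bat's underside. The top tray's step (20 mm above its underside) sits on that rim; its underside starts 88 mm above this origin, its rim at 142 mm
- wheel_a: one of two alike low banding wheels (turntables): aluminium plate 200 mm in diameter, its top 50 mm above the table, fixed and not turning; origin: centre of its underside on the table. One wheel, either of the two, carries the vase; the other is free
- wheel_b: the other banding wheel, same as wheel_a
- vase: clay vase, 100 mm in diameter, 118 mm high, loose, standing at the middle of one of the two wheels; origin: centre of its underside
- brush: bystander: brush 190 mm long lying on the table at the left; origin in the brush, on the table
- rib: bystander: flat wooden rib 50 x 90 x 8 mm lying at the far right; origin: centre of its underside
- jar: bystander: closed jar 64 mm in diameter, 85 mm high, beyond the stack; origin: centre of its underside
- cup: bystander: cup 76 mm in diameter, 75 mm high, beyond the stack; origin: centre of its underside
- bowl: bystander: bowl 130 mm in diameter, 55 mm high, at the far left; origin: centre of its underside
- block: bystander: wooden block 70 x 50 x 40 mm at the far right; origin: centre of its underside
There are look-alikes about, which are no part of the job. Leave any purple look-alike of the tray alone.

How it is judged:
On the way:
1. the top tray leans at least 6 degrees from the rest of the stack, lifted at one corner, while another of its corners is still within 6 mm of its seat on the tray below (angle between the z axis of tray and the z axis of stack, either way round above 0.105 rad and contact force between tray and the fingers above 0.3 N and z of any of corner1, corner2, corner3, corner4 in the frame of stack below 0.148 m), for 0.1 s.
At the end, for the whole second after the job is handed in: The gripper alone holds the top tray, still and level within 8 degrees, centre within 40 mm of the vase-free wheel's axis, underside 30 to 100 mm above its plate; rest of the stack flat and within 12 mm of its start, vase and bystanders within 20 mm (((horizontal distance between tray and wheel_a below 0.04 m and horizontal distance between vase and wheel_a above 0.1 m) or (horizontal distance between tray and wheel_b below 0.04 m and horizontal distance between vase and wheel_b above 0.1 m)) and height (world z) of tray between 0.08 and 0.15 m and angle between tray's own z axis and vertical below 0.14 rad and contact force between tray and the fingers above 0.5 N and contact force between tray and vase below 0.05 N and contact force between tray and stack below 0.05 N and linear speed of tray below 0.02 m/s and distance of stack from where it was at the start of the episode below 0.012 m and angle between stack's own z axis and vertical below 0.06 rad and distance of each of vase, brush, rib, jar, cup, bowl, block from where it was at the start of the episode below 0.02 m); the arm keeps its last pose, push and grip.
It fails at once if the rest of the stack is lifted or dragged by more than 15 mm (distance of stack from where it was at the start of the episode above 0.015 m).
It fails at once if the vase or a bystander is moved by more than 30 mm (distance of any of vase, brush, rib, jar, cup, bowl, block from where it was at the start of the episode above 0.03 m).
It also fails if it takes over 42 s, if anything falls off the work surface, if the arm or the gripper's body presses on something with over 40 N, if the wrist force passes 120 N, or if a joint passes its speed limit or range.

### The arm

A 6-joint arm with a two-finger parallel gripper is mounted at the origin on the work surface. World frame = base frame: x ahead of the robot, y to its left, z up, the work surface at z = 0. Lengths are in m, angles in rad, forces in N, time in s.
With the tool pointing down it reaches from about 0.35 to 0.85 m from the base axis. Payload 8.1 kg.
Tool frame: the origin (TCP) lies on the centre line of the jaws, within the pads' length; the fingertips stand robot.finger_overhang ahead of it and the grasp point (between the pads) lies 5 mm behind it (robot.finger_overhang is the distance from the TCP to the fingertips, in m); z points along the fingers, y is the direction in which the jaws open and shut (so a half turn about z gives the same grasp; the last joint's range is limited). The gripper opens to 93 mm and grips with 3 to 60 N. Pads are 15 mm wide; open, the fingers measure 128 mm over their backs; the gripper's body (75 mm by 188 mm) begins 65 mm behind the grasp point.
Start: joints at [-1.281, 0.13, 1.488, -0, 1.523, -0.085], TCP at [0.22, -0.558, 0.233] pointing down, gripper open.
Joint ranges: [-2.96, 2.96], [-0.89, 2.26], [0.02, 2.5], [-1.34, 4.48], [0, 2.73], [-2.66, 2.66]. Speed limits (rad/s): [2.39, 2.39, 2.79, 3.14, 3.14, 3.14].

### API

Orientations are given as a rotation vector (axis times angle).
In Python, from plant import robot gives the robot as it stands. The module is installed in compiled form; this text tells all that it offers.
- The arm moves only by the tool carry_out, never from a script. Its argument "commands" is a list that holds one entry, the list of rows, each a list of 4 numbers: the shift along the tool's x, y, z in cm, then the turn about the tool's z in degrees. In form: [[[tx, ty, tz, roll], ...]]. A call has 1 to 20 rows; each row shifts and turns the commanded pose from where the row before left it, along the tool's axes as they then stand; what a row does not reach is not made up. A row lasts 1/12 s, in which the tool goes at most 41.7 mm and 7.16 degrees, less where a joint would pass 70% of its speed; a pose out of reach is approached as far as the arm can. A call is refused whole if a number of a shift passes 4.17 or a number of a turn 7.16, either way. A call with a gripper value outside its range is refused whole. "claw" is the finger opening in cm, from 0 to 9.3, set as the call begins (left out, the last holds). The fingers move at their own pace and stop on an object; "grip_force" is the grip in N (left out, the last holds). Time passes only in rows, so rows that do not move let the fingers close. It gives the time, the measured TCP pose, the force and the opening at its end, in the units of the state.
- robot.read_state(): the state, without advancing time (a new reading comes with each control period).
- robot.read_camera(name): name is "scene" or "side" or "wrist"; returns the picture (400x640x3 uint8, red, green, blue); there is no depth.
- robot.camera_params(name): a dict with "mtx" (3x3 intrinsics, pixels), "dist_coeffs" ([k1, k2, p1, p2, k3] as OpenCV has them; the pictures are not rectified), "R" (3x3) and "t" (3): a world point X has camera coordinates R X + t. Camera axes: x right, y down, z forward; pixel columns grow to the right and rows downward; lengths in m; the calibration is good to about 2 mm. A picture is of the moment at which its call begins: read the wrist's pose just before it. camera_params takes no time and is no camera call; for the wrist camera it gives the pose at the moment of the call.
- robot.close_job(): hands the job in, once; it reports no verdict.
The state is a dict: "t": time; "q": joint angles; "dq": joint speeds; "joint_torque": joint torques, N m; "tool_pos": TCP position; "orientation": TCP orientation; "force": force on the tool from outside, world axes, zero at the start; "wrist_torque": the same for the moment, N m; "opening": finger opening in m.
Only numpy, scipy, OpenCV 4.12 (cv2) and the standard library are available. Lean on these libraries where they do the work, as an engineer would, in place of code of your own. Each camera call takes 0.05 s, during which the arm holds its last target.

## Working session

There is one attempt and no reset: what is moved stays moved. The work goes in short steps, Python scripts to look and compute and a tool call to move; the robot and the scene stay as the last step left them, time stands still between calls to the robot, and variables do not carry over. Pictures are saved under pics/ and viewed, and the job is handed in when it is done.

Besides the shell and the picture viewer there is one more tool, called after ">>>" as a command line: name --argument value ..., lists and objects as JSON in quotes. carry_out: Moves the arm, as the interface text tells. Its arguments: {"type":"object","properties":{"commands":{"type":"array","items":{"type":"array","items":{"type":"array","items":{"type":"number"}}}},"claw":{"type":"number"},"grip_force":{"type":"number"}},"required":["commands"]}

```bash
mkdir -p pics
python3 - <<'E'
from plant import robot
import cv2
s=robot.read_state()
for k,v in s.items(): print(k,v)
print(robot.finger_overhang)
for n in ["scene","side","wrist"]:
    im=robot.read_camera(n); cv2.imwrite(f"pics/{n}0.png",im[:,:,::-1])
    p=robot.camera_params(n); print(n,p)
E
```

```text
t 0.0
q [-1.28139013e+00  1.31178792e-01  1.48926850e+00  2.63952187e-05
  1.52300823e+00 -8.53774336e-02]
dq [-0.0009516   0.00087398  0.0002242  -0.0003601   0.00063958  0.00148454]
joint_torque [ 7.80986829e-04 -5.59858239e+01 -4.91747904e+01  7.67878373e-02
  3.52538656e-02 -1.52579082e-04]
tool_pos [ 0.21952878 -0.55781062  0.23158283]
orientation [-3.08477127e+00 -5.84921584e-01  2.56645836e-04]
force [-0.18848406 -0.36271112 -0.13509876]
wrist_torque [-0.00724178 -0.0137083  -0.0632734 ]
opening 0.09291298961031172
0.014
scene {'mtx': array([[474.21399154,   0.        , 314.23045941],
       [  0.        , 474.21399154, 197.85624377],
       [  0.        ,   0.        ,   1.        ]]), 'dist_coeffs': array([-0.06498507,  0.        ,  0.        ,  0.        ,  0.        ]), 'R': array([[ 0.36259204,  0.93172716,  0.02028566],
       [ 0.52742074, -0.18720865, -0.82872208],
       [-0.76834522,  0.31118711, -0.5592926 ]]), 't': array([-0.20680485, -0.17090103,  1.78402777])}
side {'mtx': array([[369.73973828,   0.        , 322.61658389],
       [  0.        , 369.73973828, 200.28811054],
       [  0.        ,   0.        ,   1.        ]]), 'dist_coeffs': array([-0.08406526,  0.        ,  0.        ,  0.        ,  0.        ]), 'R': array([[-0.98938551, -0.14480009, -0.01221672],
       [-0.07334734,  0.57019874, -0.81822587],
       [ 0.12544513, -0.80864475, -0.57476707]]), 't': array([0.49409144, 0.09979727, 1.27452432])}
wrist {'mtx': array([[317.83928188,   0.        , 319.94182246],
       [  0.        , 317.83928188, 201.07375099],
       [  0.        ,   0.        ,   1.        ]]), 'dist_coeffs': array([-0.05663525,  0.        ,  0.        ,  0.        ,  0.        ]), 'R': array([[ 0.36631703, -0.93048886, -0.00151995],
       [-0.89086752, -0.35118948,  0.28813368],
       [-0.26863897, -0.1041942 , -0.95758899]]), 't': array([-0.59916152, -0.03392418,  0.39223885])}
```

View pics/scene0.png

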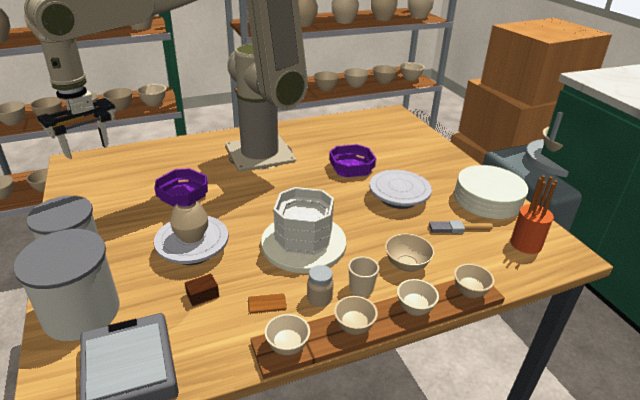

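View pics/side0.png

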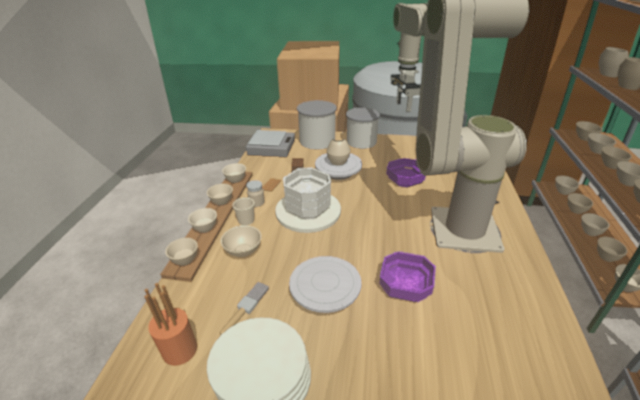

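View pics/wrist0.png

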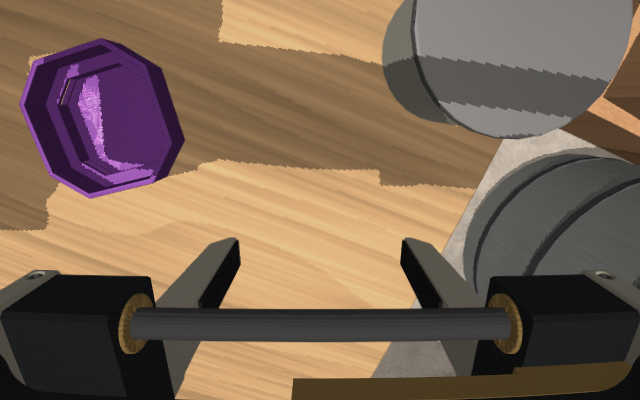

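Candidates for the tray, by scene pixel:
- White octagonal stack at (303,218).
- Purple octagons at (181,187) and (352,160), which are look-alikes.
- Round plate pile at (490,192).

The white stack matches the description. For the wheels, the free one is at (400,188) and the one with the vase is at (191,240). I'll check the choice in close crops.

Run:
```python
import cv2
a=cv2.imread("pics/scene0.png")[170:280,240:450]
b=cv2.imread("pics/side0.png")[150:320,250:460]
cv2.imwrite("pics/c1.png",cv2.resize(a,None,fx=3.8,fy=3.8,interpolation=cv2.INTER_CUBIC))
cv2.imwrite("pics/c2.png",cv2.resize(b,None,fx=3.5,fy=3.5,interpolation=cv2.INTER_CUBIC))
```

```text
(no output)
```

View pics/c1.png

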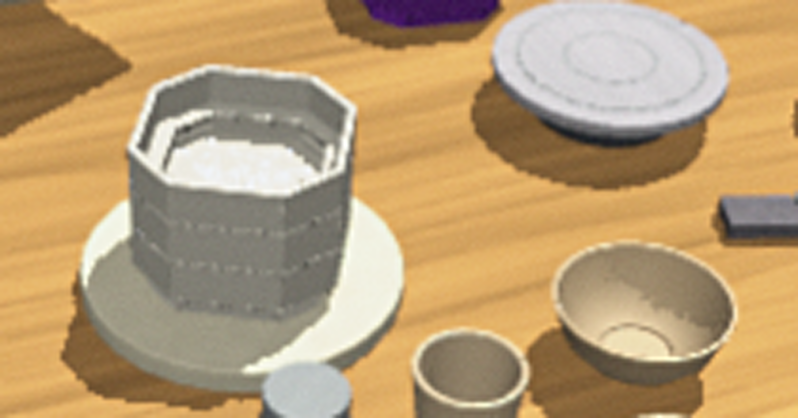

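View pics/c2.png

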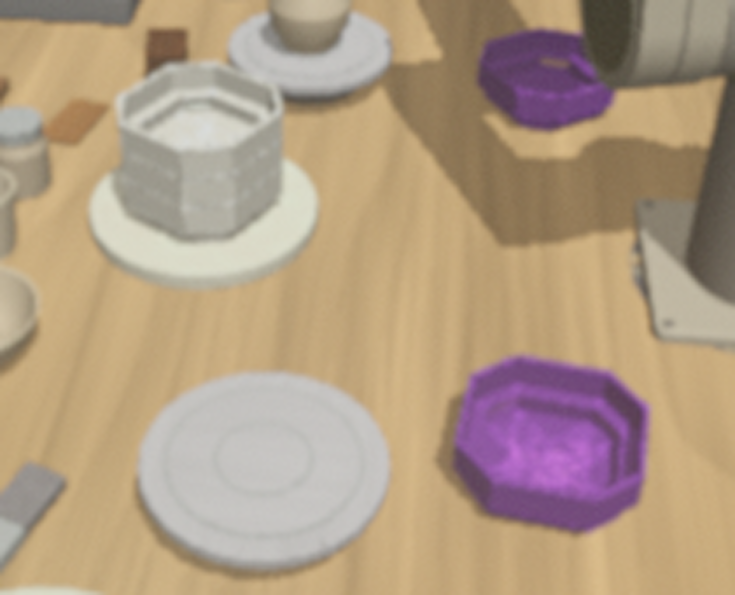

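```bash
cat > h.py <<'E'
import numpy as np, cv2
from scipy.optimize import least_squares
import pickle
def proj(P,X):
    X=np.asarray(X,float).reshape(-1,3)
    rv=cv2.Rodrigues(np.asarray(P["R"]))[0]
    return cv2.projectPoints(X,rv,np.asarray(P["t"]),P["mtx"],P["dist_coeffs"])[0].reshape(-1,2)
def onplane(P,uv,z):
    n=cv2.undistortPoints(np.array(uv,float).reshape(-1,1,2),P["mtx"],P["dist_coeffs"]).reshape(-1,2)
    R=np.asarray(P["R"]);t=np.asarray(P["t"]);C=-R.T@t
    d=np.c_[n,np.ones(len(n))]@R
    return C+d*((z-C[2])/d[:,2])[:,None]
V=np.array([(75,-39.55),(75,39.55),(39.55,75),(-39.55,75),(-75,39.55),(-75,-39.55),(-39.55,-75),(39.55,-75)])/1000
def octo(x,y,th,z=0.142,s=1.0):
    c,sn=np.cos(th),np.sin(th)
    return np.c_[V*s@np.array([[c,sn],[-sn,c]])+[x,y],np.full(8,z)]
E
python3 - <<'E'
from plant import robot
from h import *
S=robot.camera_params("scene");D=robot.camera_params("side")
sc=np.array([(133,150),(150,92),(212,68),(315,78),(355,107),(350,150),(288,195),(165,187)])/3.8+[240,170]
sd=np.array([(118,95),(180,65),(240,62),(280,90),(278,140),(185,155),(120,127)])/3.5+[250,150]
a=onplane(S,sc,.142);b=onplane(D,sd,.142)
print(a.round(3));print(b.round(3))
from scipy.spatial import cKDTree
for th0 in np.radians(np.arange(0,90,15)):
    def f(p):
        o=octo(*p); return np.r_[(cKDTree(proj(S,o)).query(sc)[0]),(cKDTree(proj(D,o)).query(sd)[0])]
    r=least_squares(f,[a[:,0].mean(),a[:,1].mean(),th0]); print(np.degrees(th0),r.x[:2],np.degrees(r.x[2]),r.cost)
print("wheel",onplane(S,[(400.8,185.3)],.05),onplane(D,[(325.4,281.4)],.05))
print("vase wheel",onplane(S,[(191,238)],.05))
E
```

```text
[[ 0.565 -0.111  0.142]
 [ 0.501 -0.078  0.142]
 [ 0.485 -0.025  0.142]
 [ 0.523  0.041  0.142]
 [ 0.568  0.054  0.142]
 [ 0.615  0.03   0.142]
 [ 0.649 -0.029  0.142]
 [ 0.613 -0.104  0.142]]
[[ 0.641 -0.032  0.142]
 [ 0.59  -0.098  0.142]
 [ 0.529 -0.112  0.142]
 [ 0.48  -0.061  0.142]
 [ 0.47   0.029  0.142]
 [ 0.553  0.065  0.142]
 [ 0.625  0.026  0.142]]
0.0 [ 0.56265291 -0.0407073 ] -3.914870443348053 304.7266246048243
14.999999999999998 [ 0.55463526 -0.02460807] 14.743801131687134 185.8764099508561
29.999999999999996 [ 0.56498935 -0.02811365] 33.82984925475618 265.5376844322583
45.0 [ 0.55596147 -0.02458709] 59.00357693082589 98.23950932319596
59.99999999999999 [ 0.5559606  -0.02458772] 59.00960995039635 98.2394926909465
75.0 [ 0.55595992 -0.02458884] 59.01267542101157 98.23951741295815
wheel [[0.44848425 0.34455825 0.05      ]] [[0.44013687 0.34740967 0.05      ]]
vase wheel [[ 0.49191191 -0.32819113  0.05      ]]
```

Run:
```python
from plant import robot
from h import *
for n,sl,f in (("scene",(170,280,240,450),3.8),("side",(150,320,250,460),3.5)):
    P=robot.camera_params(n); im=cv2.imread(f"pics/{n}0.png")
    y0,y1,x0,x1=sl; im=cv2.resize(im[y0:y1,x0:x1],None,fx=f,fy=f,interpolation=cv2.INTER_CUBIC)
    def dr(X,c):
        q=((proj(P,X)-[x0,y0]+.5)*f).round().astype(int); cv2.polylines(im,[q.reshape(-1,1,2)],True,c,1)
    o=octo(.556,-.0246,np.radians(59)); dr(o,(0,0,255))
    o=octo(.556,-.0246,np.radians(14)); dr(o,(0,255,0))
    t=np.linspace(0,6.28,60)
    dr(np.c_[.445+.1*np.cos(t),.346+.1*np.sin(t),t*0+.05],(0,0,255))
    dr(np.c_[.556+.12*np.cos(t),-.0246+.12*np.sin(t),t*0+.02],(255,0,0))
    cv2.imwrite(f"pics/ov_{n}.png",im)
```

```text
(no output)
```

View pics/ov_scene.png

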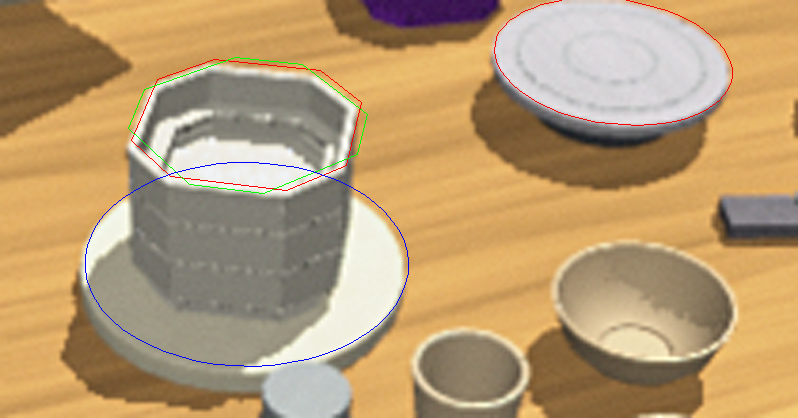

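View pics/ov_side.png

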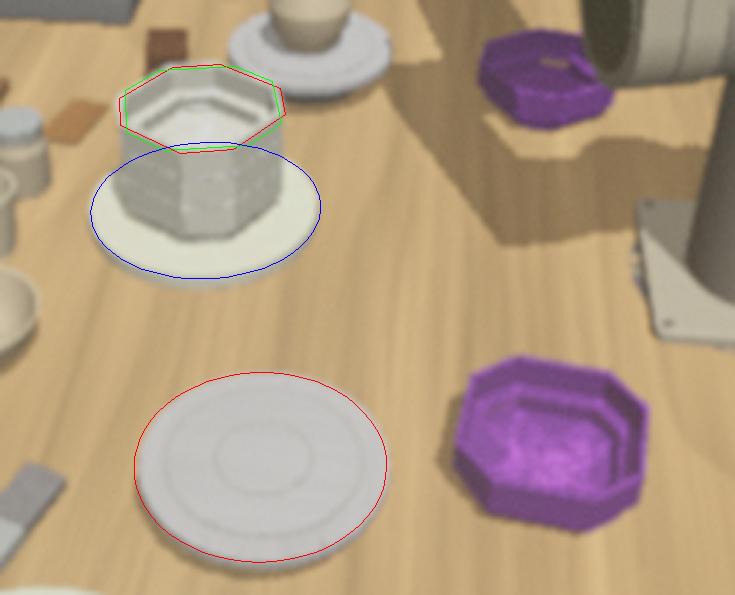

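```bash
cat >> h.py <<'E'
def st(s,target=None,q=False):
    p=np.array(s["tool_pos"]);R=cv2.Rodrigues(np.array(s["orientation"]))[0]
    if target is not None:
        print("tcp",p.round(4),"tool delta cm",(R.T@(np.array(target)-p)*100).round(2))
    return p,R
E
python3 - <<'E'
from plant import robot
from h import *
s=robot.read_state();p,R=st(s,(.47,-.03,.36)); print(R.round(3))
W=robot.camera_params("wrist");C=-W["R"].T@W["t"]; print("cam in tool",R.T@(C-p),"viewdir tool",R.T@W["R"][2])
E
```

```text
tcp [ 0.2195 -0.5579  0.2318] tool delta cm [ 42.64 -39.98 -12.75]
[[ 0.931  0.366 -0.   ]
 [ 0.366 -0.931  0.001]
 [ 0.    -0.001 -1.   ]]
cam in tool [ 8.06566838e-02 -6.87017047e-05 -1.52615939e-01] viewdir tool [-2.88233252e-01 -2.95158725e-05  9.57560229e-01]
```

>>> carry_out --commands '[[[0,0,-3.2,0],[0,0,-3.2,0],[0,0,-3.2,0],[0,0,-3.2,0],[2.67,-2.5,0,0],[2.67,-2.5,0,0],[2.67,-2.5,0,0],[2.67,-2.5,0,0],[2.67,-2.5,0,0],[2.67,-2.5,0,0],[2.67,-2.5,0,0],[2.67,-2.5,0,0],[2.67,-2.5,0,0],[2.67,-2.5,0,0],[2.67,-2.5,0,0],[2.67,-2.5,0,0],[2.67,-2.5,0,0],[2.67,-2.5,0,0],[2.67,-2.5,0,0],[2.67,-2.5,0,0]]]'

```text
t: 1.82
tool_pos: [0.4711, -0.0278, 0.3605]
orientation: [3.086, 0.585, 0.0]
force: [0.3, -0.2, -0.2]
opening: 0.0931
```

Run:
```python
from plant import robot
from h import *
s=robot.read_state();p,R=st(s,(.47,-.03,.36)); print(s["q"],s["t"])
W=robot.camera_params("wrist");im=robot.read_camera("wrist")
cv2.imwrite("pics/w1.png",im[:,:,::-1]); pickle.dump(W,open("w1.pkl","wb"))
```

```text
tcp [ 0.4711 -0.0278  0.3605] tool delta cm [-0.18  0.16  0.05]
[-1.67710473e-01 -2.34491100e-01  1.61012871e+00 -7.55301530e-05
  1.76592599e+00  1.02821298e+00] 1.8167
```

View pics/w1.png

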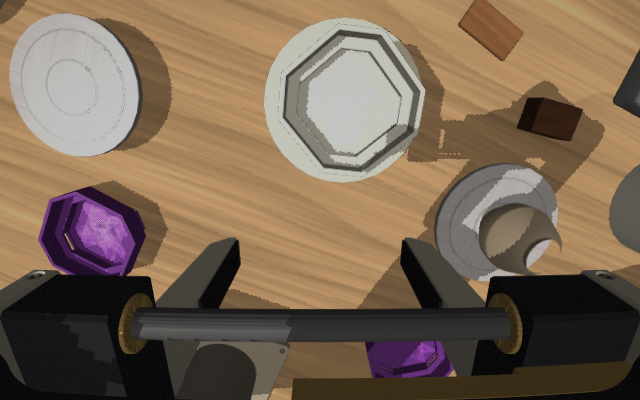

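The wrist view shows the white stack at (345,95), the free wheel at (75,85) and the vase wheel at (495,220). I'll crop it and fit the octagon.

```bash
cat > ov.py <<'E'
from h import *
import sys
def ov(out,x,y,thd,sl=(5,195,250,440),f=3.1,src="pics/w1.png",pk="w1.pkl",draw=True,extra=()):
    P=pickle.load(open(pk,"rb")); im=cv2.imread(src)
    y0,y1,x0,x1=sl; im=cv2.resize(im[y0:y1,x0:x1],None,fx=f,fy=f,interpolation=cv2.INTER_CUBIC)
    def dr(X,c):
        q=((proj(P,X)-[x0,y0]+.5)*f).round().astype(int); cv2.polylines(im,[q.reshape(-1,1,2)],True,c,1)
    if draw:
        dr(octo(x,y,np.radians(thd)),(0,0,255))
        t=np.linspace(0,6.28,60); dr(np.c_[x+.12*np.cos(t),y+.12*np.sin(t),t*0+.02],(255,0,0))
    cv2.imwrite(out,im)
E
python3 -c "
from ov import *
ov('pics/w1c.png',0,0,0,draw=False)"
```

```text
(no output)
```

View pics/w1c.png

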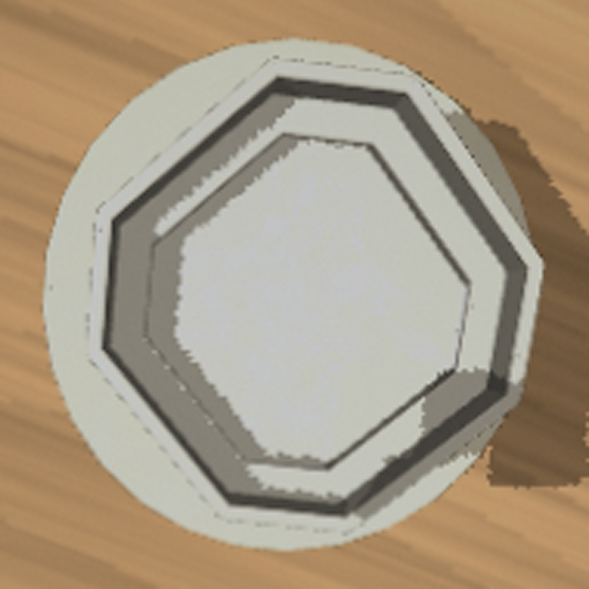

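Run:
```python
from ov import *
W=pickle.load(open("w1.pkl","rb"))
v=np.array([(275,57),(412,73),(543,263),(520,387),(355,522),(222,517),(92,358),(99,211)])/3.1+[250,5]-.5
from scipy.spatial import cKDTree
a=onplane(W,v,.142);print(a.round(4), np.linalg.norm(a-np.roll(a,-1,0),axis=1).round(4))
for t in range(0,90,15):
    r=least_squares(lambda p:(proj(W,octo(*p))-v[:,None] if 0 else np.array([cKDTree(proj(W,octo(*p))).query(v)[0]])).ravel(),[a[:,0].mean(),a[:,1].mean(),np.radians(t)])
    print(r.x[:2],np.degrees(r.x[2]),r.cost)
    if t==0 or r.cost<best[0]: best=(r.cost,r.x)
x=best[1]; ov("pics/w1o.png",x[0],x[1],np.degrees(x[2]))
o=octo(*x);print((proj(W,o)-[250,5]+.5)*3.1)
```

```text
[[ 0.6328  0.0151  0.142 ]
 [ 0.6457 -0.0305  0.142 ]
 [ 0.6062 -0.1002  0.142 ]
 [ 0.5634 -0.1118  0.142 ]
 [ 0.4939 -0.0751  0.142 ]
 [ 0.477  -0.0269  0.142 ]
 [ 0.5148  0.0393  0.142 ]
 [ 0.5637  0.0541  0.142 ]] [0.0474 0.0801 0.0443 0.0785 0.0511 0.0762 0.0511 0.0794]
[ 0.56192136 -0.0296965 ] 16.23607074248927 861.0972272054232
[ 0.56192153 -0.02969531] 16.235993436730737 861.0972289935328
[ 0.56192137 -0.0296965 ] 16.236020373320592 861.097227212908
[ 0.56203179 -0.02963914] 61.211329929703446 16.292092279133747
[ 0.56203167 -0.0296391 ] 61.21117405664388 16.292092336377667
[ 0.56203177 -0.02963914] 61.21128163775783 16.292092249097045
[[269.77948449  54.79884883]
 [ 96.12445743 210.4010137 ]
 [ 87.77154355 354.60530794]
 [225.32719066 517.5757582 ]
 [355.10405084 529.47980855]
 [523.06278395 396.82569319]
 [546.60312276 256.43647132]
 [414.76200629  70.54483693]]
```

View pics/w1o.png

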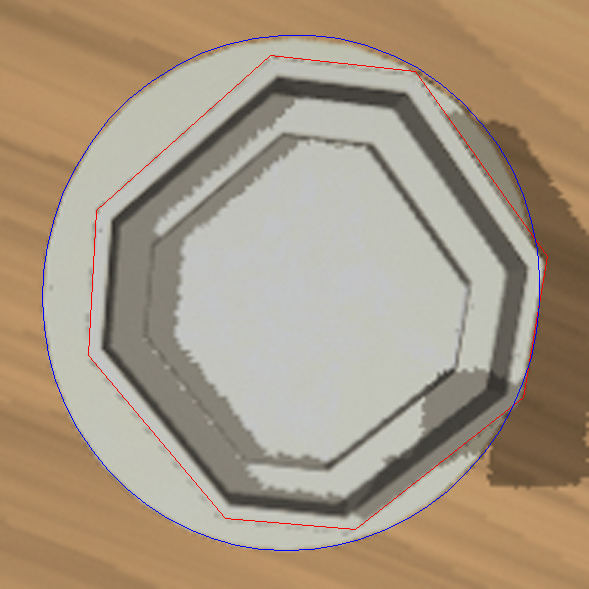

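Run:
```python
from plant import robot
from h import *
s=robot.read_state();p,R=st(s)
d=np.radians(61.2+45); u=np.array([np.cos(d),np.sin(d),0]); c=np.array([.562,-.0296,0])+.078*u
print(c); 
ya=np.degrees(np.arctan2(R[1,1],R[0,1])); print("roll needed",ya-(61.2+45-180))
r=np.radians(ya-(61.2-135)); Rn=R@cv2.Rodrigues(np.array([0,0,r]))[0]
print((Rn.T@(c+[0,0,.24]-p)*100).round(2)); print(Rn.round(3),u)
```

```text
[0.54023869 0.04530291 0.        ]
roll needed 5.495809690766194
[ 8.35 -4.59 12.04]
[[ 0.96   0.279  0.001]
 [ 0.279 -0.96   0.004]
 [ 0.002 -0.003 -1.   ]] [-0.27899111  0.96029369  0.        ]
```

>>> carry_out --commands '[[[0,0,0,5.5],[2.1,-1.15,3,0],[2.1,-1.15,3,0],[2.1,-1.15,3,0],[2.05,-1.15,3,0],[0,0,0,0],[0,0,0,0]]]' --claw 4.0

```text
t: 2.45
tool_pos: [0.537, 0.0381, 0.2378]
orientation: [-3.11, -0.439, 0.009]
force: [-0.2, -0.9, -0.3]
opening: 0.051
```

Run:
```python
from plant import robot
from h import *
s=robot.read_state();p,R=st(s,(.5402,.0453,.14)); print(R.round(3),s["opening"])
W=robot.camera_params("wrist");im=robot.read_camera("wrist")
cv2.imwrite("pics/w2.png",im[:,:,::-1]); pickle.dump(W,open("w2.pkl","wb"))
from ov import ov
ov("pics/w2o.png",.562,-.0296,61.2,sl=(0,400,0,640),f=1.2,src="pics/w2.png",pk="w2.pkl")
```

```text
tcp [0.537  0.0381 0.2378] tool delta cm [ 0.57 -0.58  9.77]
[[ 0.961  0.277 -0.006]
 [ 0.277 -0.961  0.   ]
 [-0.006 -0.002 -1.   ]] 0.0509994467630597
```

View pics/w2o.png

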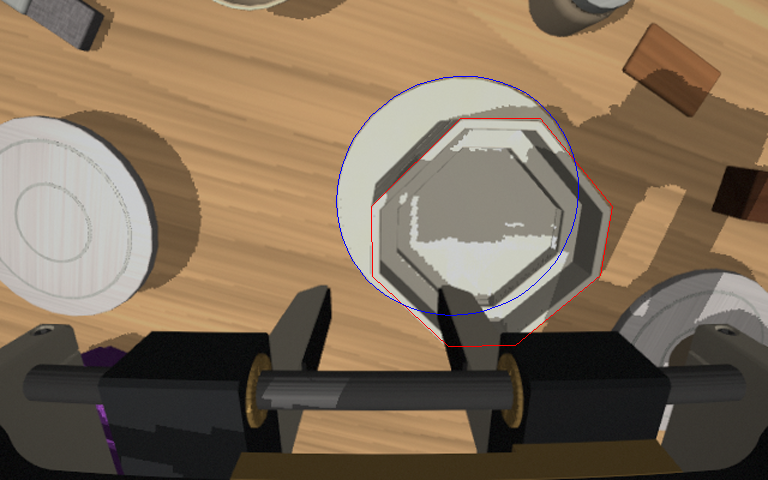

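>>> carry_out --commands '[[[0,0,0,0],[0,0,0,0],[0,0,0,0],[0,0,0,0]]]'

```text
t: 2.83
tool_pos: [0.5388, 0.0369, 0.2422]
orientation: [3.111, 0.435, 0.004]
force: [-1.2, 0.1, 0.8]
opening: 0.0401
```

Run:
```python
from plant import robot
from h import *
s=robot.read_state();p,R=st(s,(.5402,.0453,.14)); print(R.round(3),s["opening"])
```

```text
tcp [0.5388 0.0369 0.2422] tool delta cm [ 0.33 -0.78 10.22]
[[ 0.962  0.274  0.003]
 [ 0.274 -0.962 -0.   ]
 [ 0.002  0.001 -1.   ]] 0.04010889974911084
```

>>> carry_out --commands '[[[0.17,-0.4,0,0],[0.17,-0.4,0,0],[0,0,1.5,0],[0,0,2,0],[0,0,2,0],[0,0,1.5,0],[0,0,0,0],[0,0,0,0],[0,0,0,0]]]'

```text
t: 3.58
tool_pos: [0.54, 0.0463, 0.1718]
orientation: [3.111, 0.437, 0.002]
force: [0.0, -0.5, 0.7]
opening: 0.0397
```

Run:
```python
from plant import robot
from h import *
s=robot.read_state();p,R=st(s,(.5402,.0453,.14)); print(R.round(3),s["opening"])
W=robot.camera_params("wrist");im=robot.read_camera("wrist")
cv2.imwrite("pics/w3.png",im[:,:,::-1]); pickle.dump(W,open("w3.pkl","wb"))
from ov import ov
ov("pics/w3o.png",.562,-.0296,61.2,sl=(0,400,0,640),f=1.2,src="pics/w3.png",pk="w3.pkl")
```

```text
tcp [0.54   0.0463 0.1718] tool delta cm [-0.01  0.1   3.18]
[[ 0.961  0.275  0.001]
 [ 0.275 -0.961  0.   ]
 [ 0.001  0.    -1.   ]] 0.039735378848850644
```

View pics/w3o.png

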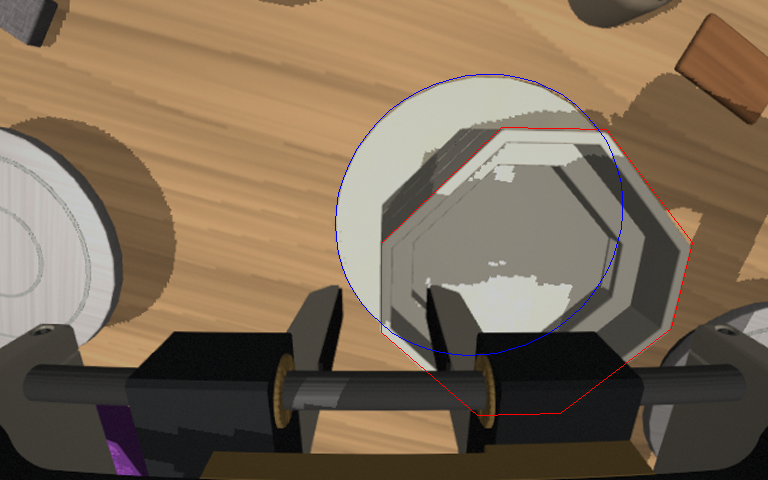

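Model and picture agree within about 1 mm, and the fingers straddle the cut-corner wall. I'll go down and grip.

>>> carry_out --commands '[[[0,0.1,0.8,0],[0,0,0.8,0],[0,0,0.8,0],[0,0,0.7,0],[0,0,0,0],[0,0,0,0],[0,0,0,0]]]'

```text
t: 4.22
tool_pos: [0.5398, 0.0451, 0.1396]
orientation: [-3.111, -0.436, 0.0]
force: [-0.5, -1.2, -0.8]
opening: 0.0402
```

>>> carry_out --commands '[[[0,0,0,0],[0,0,0,0],[0,0,0,0],[0,0,0,0],[0,0,0,0],[0,0,0,0],[0,0,0,0],[0,0,0,0],[0,0,0,0],[0,0,0,0]]]' --claw 0 --grip_force 15

```text
t: 5.05
tool_pos: [0.5398, 0.0452, 0.1397]
orientation: [-3.111, -0.436, -0.0]
force: [-0.0, -0.4, 1.7]
opening: 0.0058
```

>>> carry_out --commands '[[[0,0.03,-0.13,0],[0,0.03,-0.13,0],[0,0.03,-0.13,0],[0,0.03,-0.13,0],[0,0.04,-0.14,0],[0,0.04,-0.14,0],[0,0,0,0],[0,0,0,0]]]'

```text
t: 5.72
tool_pos: [0.5401, 0.043, 0.1475]
orientation: [3.111, 0.436, -0.001]
force: [-1.1, -1.3, -4.6]
opening: 0.0067
```

```bash
cat > look.py <<'E'
from plant import robot
from h import *
import sys
k=sys.argv[1]
s=robot.read_state(); print(s["t"],s["tool_pos"],s["force"].round(1),s["wrist_torque"].round(2),s["opening"])
a=robot.read_camera("scene");b=robot.read_camera("side")
x0,y0,x1,y1=[int(v) for v in sys.argv[2].split(",")] if len(sys.argv)>2 else (230,150,370,280)
X0,Y0,X1,Y1=[int(v) for v in sys.argv[3].split(",")] if len(sys.argv)>3 else (260,150,360,243)
a=cv2.resize(a[y0:y1,x0:x1],(400,int(400*(y1-y0)/(x1-x0))),interpolation=cv2.INTER_CUBIC)
b=cv2.resize(b[Y0:Y1,X0:X1],(400,int(400*(Y1-Y0)/(X1-X0))),interpolation=cv2.INTER_CUBIC)
h=min(a.shape[0],b.shape[0]); cv2.imwrite(f"pics/{k}.png",np.hstack([a[:h],b[:h]])[:,:,::-1])
E
python3 look.py p1
```

```text
5.7167 [0.54006356 0.04299681 0.14751212] [-1.1 -1.3 -4.6] [-0.08  0.3  -0.02] 0.006726990190516891
```

View pics/p1.png

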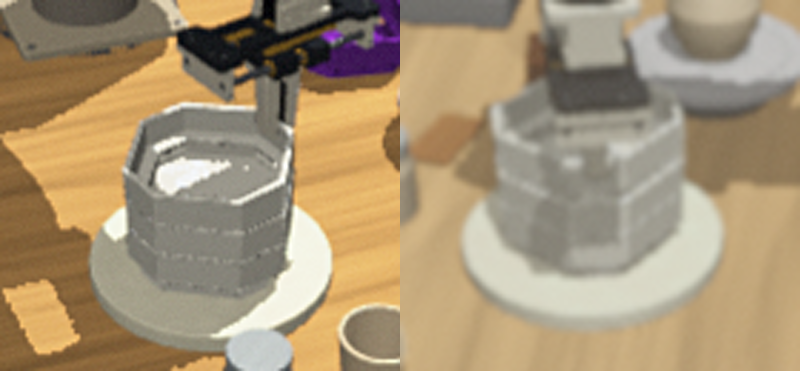

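Opening went from 5.8 to 6.7 mm, which fits a 3° lean inside the pads. The stack hasn't moved, so I'll continue the arc.

>>> carry_out --commands '[[[0,0.04,-0.13,0],[0,0.04,-0.13,0],[0,0.04,-0.13,0],[0,0.04,-0.13,0],[0,0.04,-0.14,0],[0,0.04,-0.14,0],[0,0,0,0],[0,0,0,0]]]'

```text
t: 6.48
tool_pos: [0.5412, 0.041, 0.1562]
orientation: [-3.111, -0.437, -0.001]
force: [-1.1, -1.0, -3.5]
opening: 0.0068
```

```bash
python3 look.py p2
```

```text
6.4833 [0.54124832 0.04103306 0.15622596] [-1.1 -1.  -3.5] [ 0.22  0.27 -0.03] 0.006789064211218887
```

View pics/p2.png

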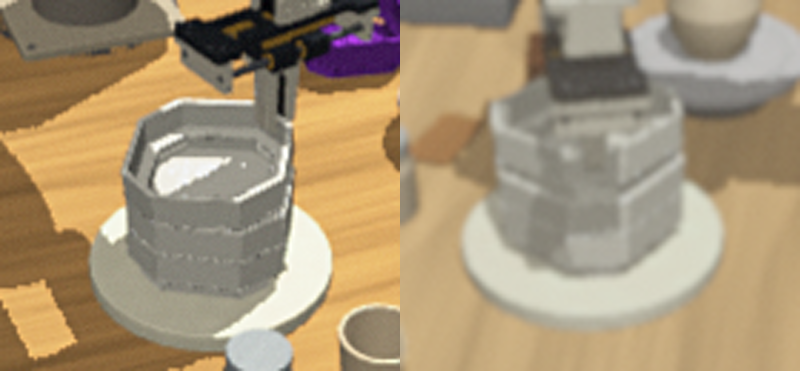

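```bash
cat > hyp.py <<'E'
from plant import robot
from h import *
import sys
# overlay rim/step edge for tilts about corner3 seat (corner lifted = dir u)
d=np.radians(106.2);u=np.array([np.cos(d),np.sin(d),0]);w=np.array([-u[1],u[0],0])
c0=np.array([.562,-.0296,0]);seat=c0-.081*u+[0,0,.108]
def pts(z,th,dz=0):
    o=octo(.562,-.0296,np.radians(61.2),z)-seat
    # rotate so that u side rises: axis = u x z reversed
    ax=np.cross(u,[0,0,1]); Rr=cv2.Rodrigues(ax*np.radians(th))[0]
    return o@Rr.T+seat+[0,0,dz]
if __name__=="__main__":
    k=sys.argv[1]; ths=[float(v) for v in sys.argv[2].split(",")]
    for n,(x0,y0,x1,y1),f in (("scene",(260,170,350,260),6),("side",(270,155,350,235),7)):
        P=robot.camera_params(n);im=robot.read_camera(n)[:,:,::-1]
        im=cv2.resize(im[y0:y1,x0:x1],None,fx=f,fy=f,interpolation=cv2.INTER_CUBIC)
        for th,c in zip(ths,[(0,0,255),(0,255,0),(255,0,0)]):
            for z in (.142,.108):
                q=((proj(P,pts(z,th))-[x0,y0]+.5)*f).round().astype(int); cv2.polylines(im,[q.reshape(-1,1,2)],True,c,1)
        cv2.imwrite(f"pics/{k}_{n}.png",im)
E
python3 hyp.py h2 0,3,6
```

```text
(no output)
```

View pics/h2_scene.png

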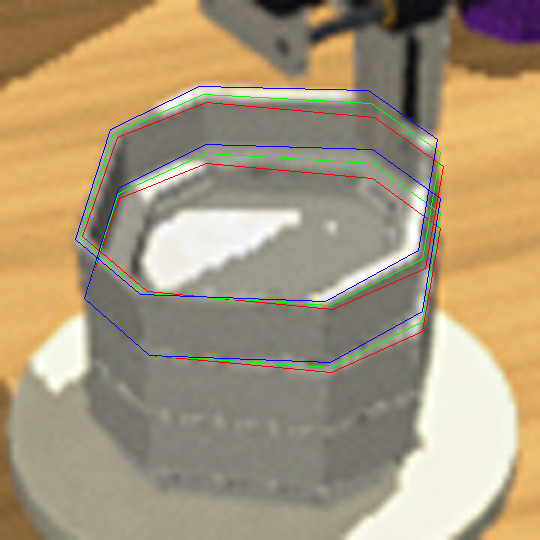

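View pics/h2_side.png

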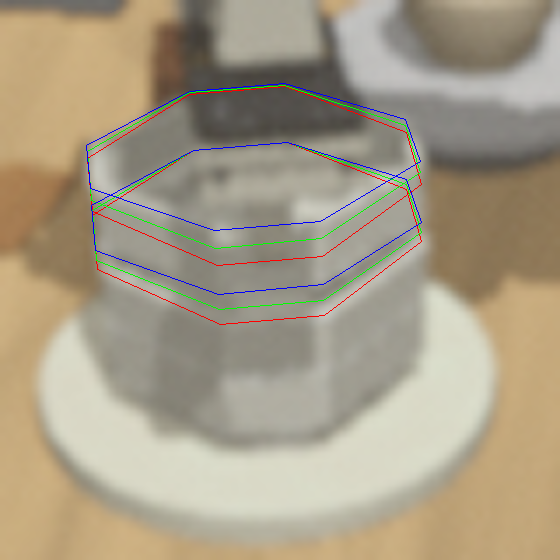

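```bash
cat > hypw.py <<'E'
from hyp import *
k=sys.argv[1]; ths=[float(v) for v in sys.argv[2].split(",")]
P=robot.camera_params("wrist");im=robot.read_camera("wrist")[:,:,::-1]
f=1.25; im=cv2.resize(im,None,fx=f,fy=f,interpolation=cv2.INTER_CUBIC)
for th,c in zip(ths,[(0,0,255),(0,255,0),(255,0,0)]):
    for z in (.142,):
        q=((proj(P,pts(z,th))+.5)*f).round().astype(int); cv2.polylines(im,[q.reshape(-1,1,2)],True,c,1)
cv2.imwrite(f"pics/{k}.png",im)
E
python3 hypw.py h2w 3,6
```

```text
(no output)
```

View pics/h2w.png

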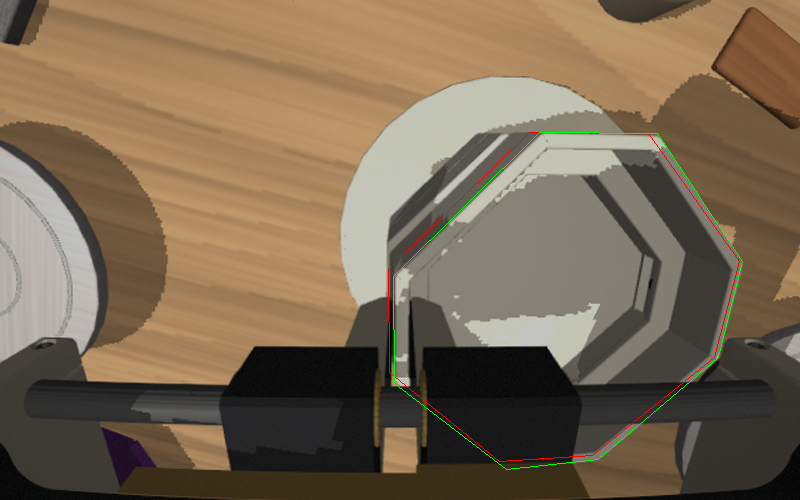

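>>> carry_out --commands '[[[0,0.05,-0.13,0],[0,0.05,-0.13,0],[0,0.05,-0.13,0],[0,0.05,-0.13,0],[0,0.05,-0.14,0],[0,0.05,-0.14,0],[0,0,0,0],[0,0,0,0],[0,0,0,0]]]'

```text
t: 7.48
tool_pos: [0.5417, 0.038, 0.1637]
orientation: [-3.111, -0.436, 0.0]
force: [-2.0, 2.0, -3.4]
opening: 0.0077
```

```bash
python3 look.py p3; python3 hypw.py h3w 4,9
```

```text
7.4833 [0.54174927 0.03804419 0.16372636] [-2.   2.  -3.4] [0.53 0.56 0.05] 0.007711420412247233
```

View pics/h3w.png

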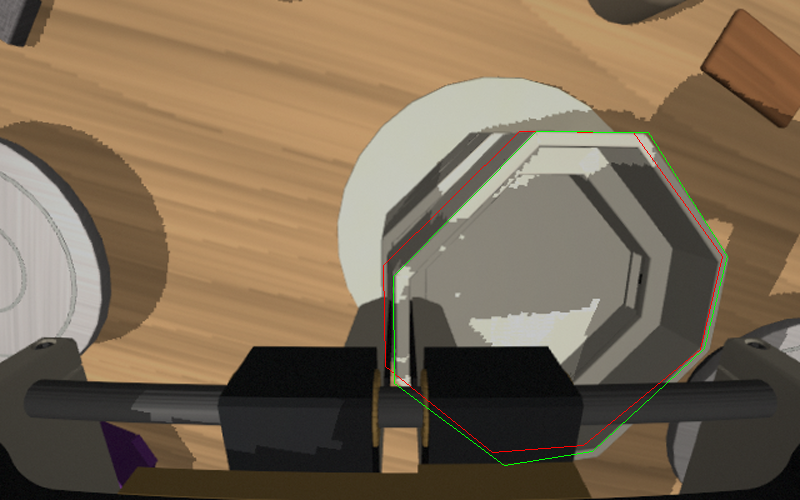

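View pics/p3.png

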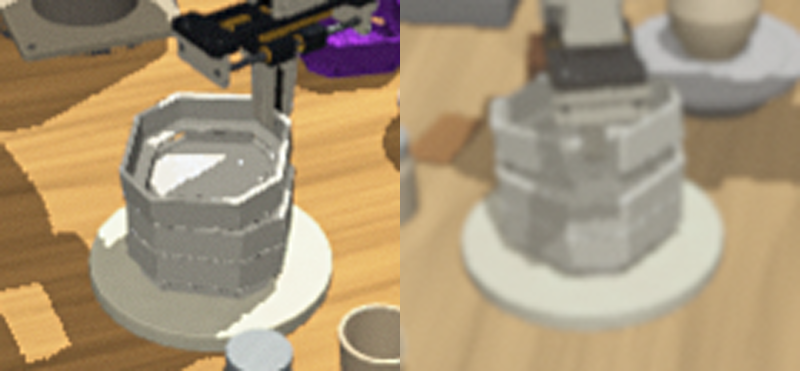

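The lifted side fits the 9° overlay and the stack is unmoved. One more step to about 12°, then hold.

>>> carry_out --commands '[[[0,0.05,-0.13,0],[0,0.05,-0.13,0],[0,0.06,-0.13,0],[0,0.06,-0.13,0],[0,0.06,-0.13,0],[0,0.06,-0.13,0],[0,0,0,0],[0,0,0,0],[0,0,0,0]]]'

```text
t: 8.38
tool_pos: [0.5428, 0.0347, 0.1715]
orientation: [3.111, 0.436, 0.0]
force: [-0.9, 1.5, -2.0]
opening: 0.0085
```

```bash
python3 look.py p4; python3 hypw.py h4w 8,12
```

```text
8.3833 [0.54279468 0.03472222 0.17148043] [-0.9  1.5 -2. ] [ 0.51  0.14 -0.06] 0.008507384307752223
```

View pics/h4w.png

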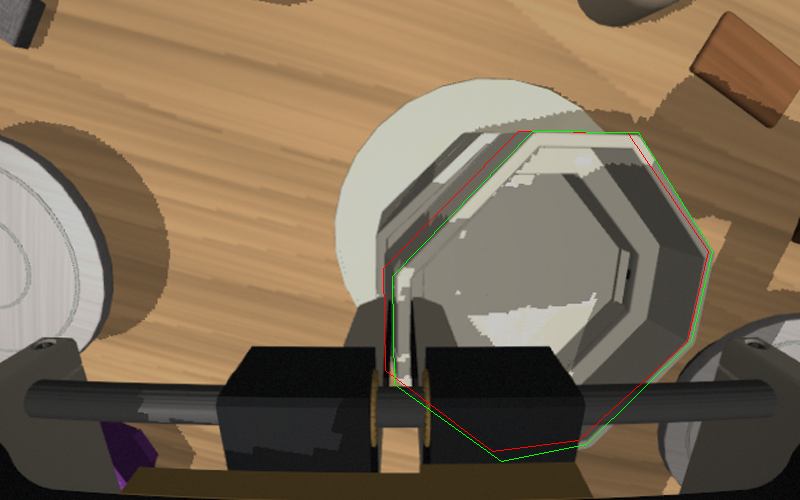

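View pics/p4.png

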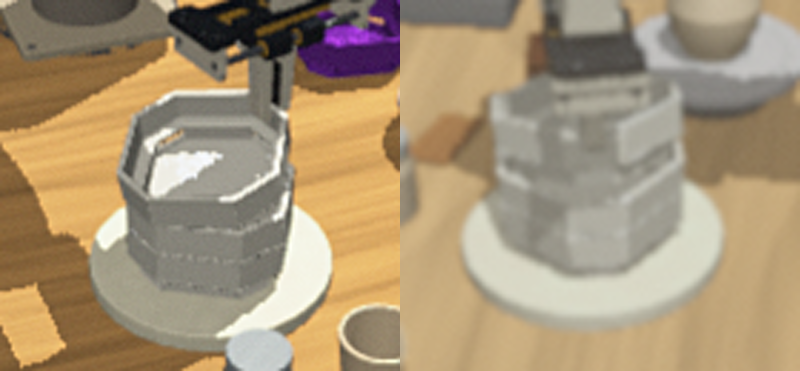

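The lean is about 12°, with the opposite corner seated and the stack in place. Next I'll raise the grip force in steps so the pads square the wall up and level the tray, easing outward and up to free the foot.

>>> carry_out --commands '[[[0,-0.05,-0.1,0],[0,-0.05,-0.1,0],[0,-0.05,-0.1,0],[0,-0.05,-0.1,0],[0,0,0,0],[0,0,0,0]]]' --grip_force 40

```text
t: 9.03
tool_pos: [0.5426, 0.0363, 0.176]
orientation: [3.11, 0.436, 0.002]
force: [0.5, -1.0, -1.9]
opening: 0.0057
```

```bash
python3 look.py p5; python3 hypw.py h5w 12
```

```text
9.0333 [0.54264127 0.03632901 0.17596675] [ 0.5 -1.  -1.9] [0.07 0.03 0.04] 0.005678944616001824
```

View pics/p5.png

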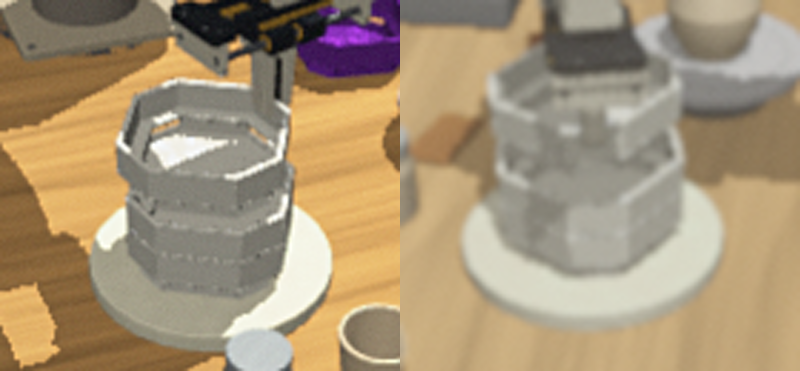

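View pics/h5w.png

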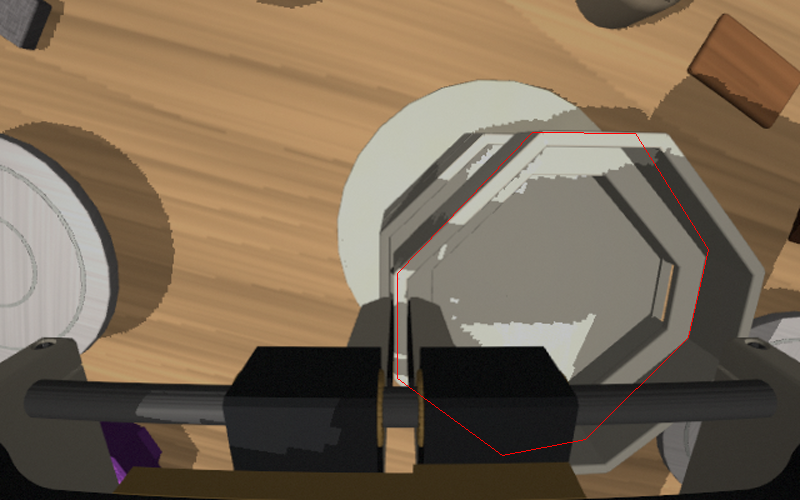

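Opening is back to 5.7 mm, the tray is level and clear, and the load is about its own weight. I'll lift it and check the wheel position again.

>>> carry_out --commands '[[[0,0,-0.5,0],[0,0,-1,0],[0,0,-1,0],[0,0,-1,0],[0,0,-1,0],[0,0,-0.5,0],[0,0,0,0],[0,0,0,0]]]' --grip_force 50

```text
t: 9.85
tool_pos: [0.5425, 0.0367, 0.226]
orientation: [3.111, 0.437, 0.002]
force: [0.4, -0.2, -2.4]
opening: 0.0058
```

```bash
python3 - <<'E'
from plant import robot
from h import *
W=pickle.load(open("w1.pkl","rb")); print("wheel w1",onplane(W,[(72,84.5)],.05))
s=robot.read_state(); st(s,(.423,.421,.22)); print(s["force"],s["wrist_torque"],s["opening"])
im=cv2.imread("pics/w1.png")[:,:180].copy()
t=np.linspace(0,6.28,60)
for c,col in (((.445,.346),(0,0,255)),((.450,.346),(0,255,0))):
  q=proj(W,np.c_[c[0]+.1*np.cos(t),c[1]+.1*np.sin(t),t*0+.05]).round().astype(int); cv2.polylines(im,[q.reshape(-1,1,2)],True,col,1)
cv2.imwrite("pics/wh.png",cv2.resize(im[:180],None,fx=3,fy=3))
E
python3 look.py p6
```

```text
wheel w1 [[0.4484356  0.34442466 0.05      ]]
tcp [0.5425 0.0367 0.226 ] tool delta cm [ -0.91 -40.23   0.58]
[ 0.39270962 -0.23179128 -2.44904412] [0.22347585 0.05320194 0.01510182] 0.005752773819220262
9.85 [0.54245761 0.03669686 0.22598041] [ 0.4 -0.2 -2.4] [0.22 0.05 0.02] 0.005752773819220262
```

View pics/wh.png

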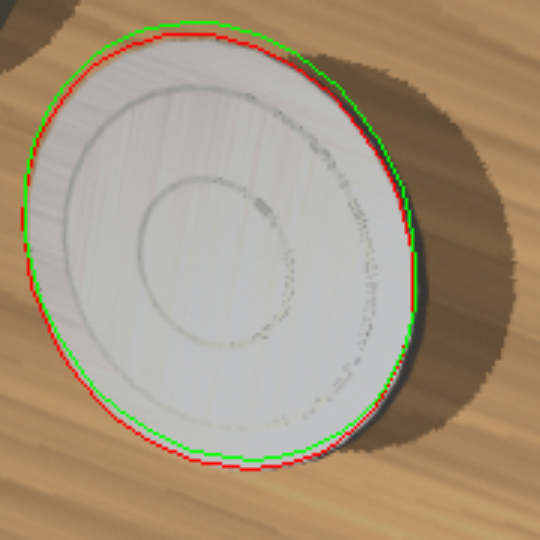

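View pics/p6.png

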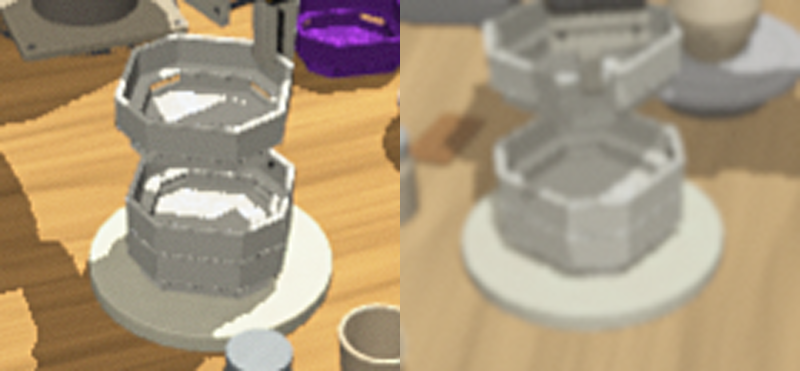

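>>> carry_out --commands '[[[0,-0.5,0,0],[0,-1,0,0],[0,-1.5,0,0],[-0.05,-2,0,0],[-0.05,-2.5,0,0],[-0.05,-2.5,0,0],[-0.1,-2.5,0,0],[-0.1,-2.5,0,0],[-0.1,-2.5,0,0],[-0.1,-2.5,0,0],[-0.1,-2.5,0,0],[-0.05,-2.5,0,0],[-0.05,-2.5,0,0],[-0.05,-2.5,0,0],[0,-2.5,0,0],[0,-2.5,0,0],[0,-2,0,0],[0,-1.7,0,0],[0,-1,0,0],[0,-0.5,0,0]]]'

```text
t: 11.62
tool_pos: [0.4226, 0.4225, 0.225]
orientation: [3.111, 0.439, -0.001]
force: [1.0, 0.1, -2.7]
opening: 0.0051
```

>>> carry_out --commands '[[[0,0,0,0],[0,0,0,0],[0,0,0.5,0],[0,0,1,0],[0,0,1,0],[0,0,1,0],[0,0,1,0],[0,0,0.5,0],[0,0,0,0],[0,0,0,0],[0,0,0,0]]]'

```text
t: 12.53
tool_pos: [0.4241, 0.4212, 0.176]
orientation: [-3.111, -0.437, -0.001]
force: [0.9, 0.3, -1.8]
opening: 0.0054
```

```bash
python3 - <<'E'
from plant import robot
from h import *
s=robot.read_state(); st(s,(.424,.421,.162)); print(s["t"],s["force"],s["wrist_torque"],s["opening"])
E
python3 look.py p7 330,100,490,250 270,200,420,340
```

```text
tcp [0.4241 0.4212 0.176 ] tool delta cm [-0.02  0.02  1.4 ]
12.5333 [ 0.91498133  0.32728058 -1.79132797] [0.19428533 0.04976357 0.01461343] 0.005408572476512267
12.5333 [0.42409835 0.42118962 0.17596165] [ 0.9  0.3 -1.8] [0.19 0.05 0.01] 0.005408572476512267
```

View pics/p7.png

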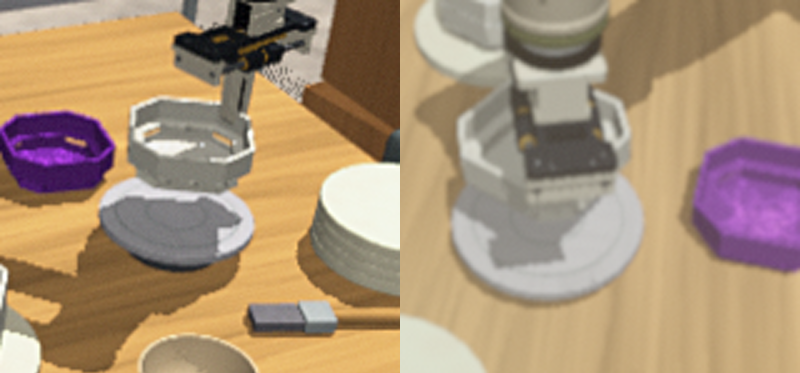

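>>> carry_out --commands '[[[0,0,0.5,0],[0,0,0.5,0],[0,0,0.4,0],[0,0,0,0],[0,0,0,0],[0,0,0,0],[0,0,0,0],[0,0,0,0]]]'

```text
t: 13.3
tool_pos: [0.424, 0.4211, 0.1617]
orientation: [-3.111, -0.436, -0.001]
force: [0.3, 0.2, -2.8]
opening: 0.0058
```

Run:
```python
from plant import robot
from h import *
s=robot.read_state();p,R=st(s,(.424,.421,.162)); print(s["t"],s["force"],s["opening"])
ya=np.arctan2(-R[1,1],-R[0,1]); u=np.array([np.cos(ya),np.sin(ya)]); c=p[:2]-.078*u; print(c,np.degrees(ya))
outs=[]
for n,(x0,y0,x1,y1),f in (("scene",(365,120,445,220),5),("side",(275,215,365,325),4.5),("wrist",(0,0,640,400),1.25)):
    P=robot.camera_params(n);im=robot.read_camera(n)[:,:,::-1]
    im=cv2.resize(im[y0:y1,x0:x1],None,fx=f,fy=f,interpolation=cv2.INTER_CUBIC)
    for z,col in ((p[2]-.0517+.054,(0,0,255)),(p[2]-.0517+.020,(0,255,0))):
        q=((proj(P,octo(c[0],c[1],ya-np.pi/4,z))-[x0,y0]+.5)*f).round().astype(int); cv2.polylines(im,[q.reshape(-1,1,2)],True,col,1)
    outs.append(im)
h=max(outs[0].shape[0],outs[1].shape[0]); cv=np.zeros((h,outs[0].shape[1]+outs[1].shape[1],3),np.uint8)
cv[:outs[0].shape[0],:outs[0].shape[1]]=outs[0]; cv[:outs[1].shape[0],outs[0].shape[1]:]=outs[1]
cv2.imwrite("pics/f1.png",cv);cv2.imwrite("pics/f1w.png",outs[2])
```

```text
tcp [0.424  0.4211 0.1617] tool delta cm [-0.    0.01 -0.03]
13.3 [ 0.34593644  0.16567608 -2.7560616 ] 0.005826271858442108
[0.44544539 0.34609996] 105.9712365570896
```

View pics/f1.png

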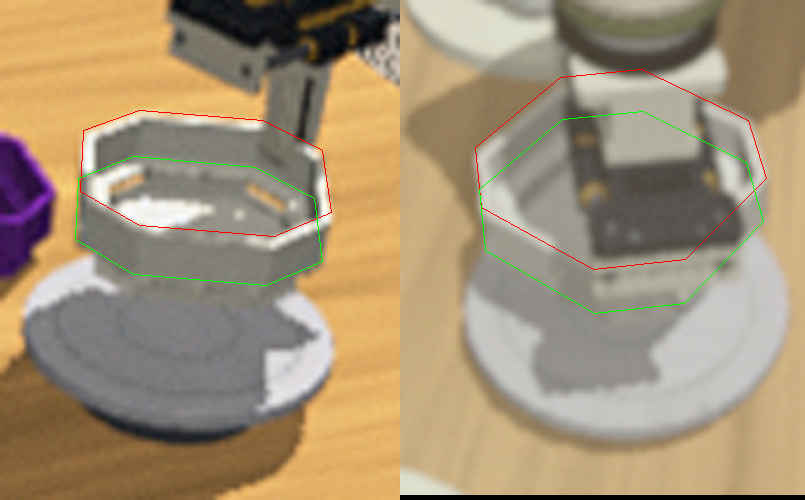

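View pics/f1w.png

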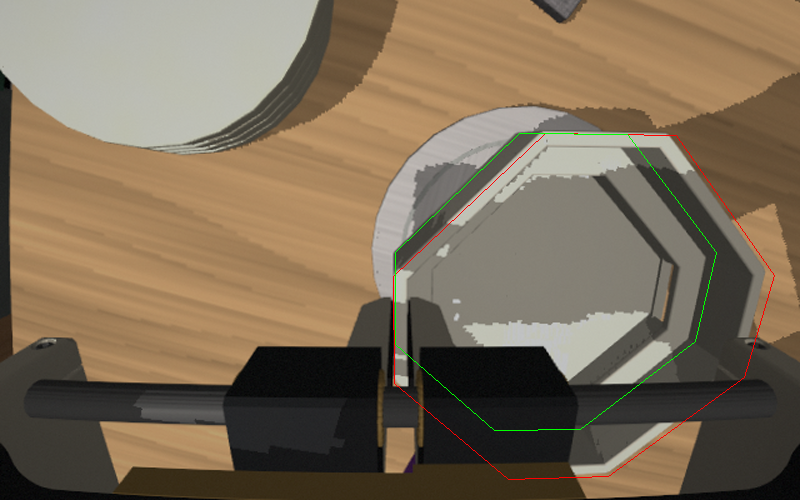

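The tray fits the predicted pose: wheel centre within a few mm, underside about 6 cm over the plate, lean about 2° (limit 8°). I'll check the rest of the scene last.

>>> carry_out --commands '[[[0,0,0,0],[0,0,0,0],[0,0,0,0],[0,0,0,0],[0,0,0,0],[0,0,0,0],[0,0,0,0],[0,0,0,0],[0,0,0,0],[0,0,0,0],[0,0,0,0],[0,0,0,0]]]'

```text
t: 14.45
tool_pos: [0.4238, 0.4209, 0.1614]
orientation: [3.111, 0.436, -0.0]
force: [-0.4, -0.7, -2.1]
opening: 0.0055
```

Run:
```python
from plant import robot
import cv2,numpy as np
s=robot.read_state();print(s["tool_pos"],s["force"],s["opening"],np.abs(s["dq"]).max())
a=robot.read_camera("scene")[:,:,::-1]; b=cv2.imread("pics/scene0.png")
cv2.imwrite("pics/end.png",np.vstack([b[120:380,120:560],a[120:380,120:560]]))
```

```text
[0.4238419  0.42093121 0.16143535] [-0.4190583  -0.73742395 -2.0580461 ] 0.005475414779257886 0.001580592091275914
```

View pics/end.png

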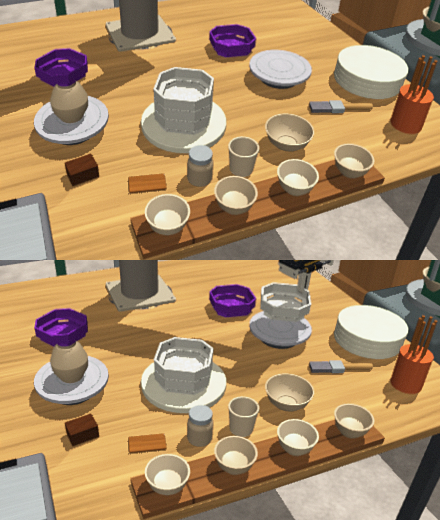

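Before and after match: stack base, vase and bystanders are all in the same places, and the tray is held still over the free wheel. Handing in.

```bash
python3 -c "
from plant import robot
print(robot.close_job())"
```

```text
the job is handed in; nothing more can be done
None
```

I peeled the top tray off and handed the job in with the tray held steady over the free banding wheel. The robot reports no verdict, so what follows rests on my own checks.

**Peel:** I gripped the cut corner facing the free wheel at 15 N and raised it in an arc. The moves can't tilt the gripper, so the tray pivoted between the pads instead of turning with it as the task text describes. By wrist overlay it leaned about 12° while the opposite corner stayed on its seat. The stack did not visibly move. I judged the lean from pictures and from the jaw opening, which went from 5.8 to 8.5 mm. The opening change was smaller than simple geometry predicted.

**Levelling and carrying:** Raising the grip to 40 N squared the wall up in the pads. That levelled the tray and freed the last corner. At 50 N I carried it over to the wheel.

**Last checks:**
- **Position:** the tray's centre is at about (0.445, 0.346) m, within about 5 mm of the wheel's axis. Its underside is about 6 cm above the plate.
- **Lean:** the far corner hangs about 2° low, against a limit of 8°.
- **Steadiness:** the arm is still and the wrist reads 2.1 N, close to the tray's own weight (about 2.5 N).
- **Everything else:** the start and end pictures show no visible shift of the stack, vase or other objects.
- **Time:** about 14.5 s of the 42 s allowed.

No check failed. The side camera overlay was a few pixels off, so I relied mainly on the wrist and scene views.

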